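# Unstack the spare units into their transport cradles

## Robot

A 6-joint arm with a two-finger parallel gripper is mounted at the origin on the work surface. World frame = base frame: x ahead of the robot, y to its left, z up, the work surface at z = 0. Lengths are in m, angles in rad, forces in N, time in s.
With the tool pointing down it reaches from about 0.275 to 0.775 m from the base axis. Payload 14.6 kg.
Tool frame: the origin (TCP) lies at the very end of the fingers, on their centre line; the grasp point (between the pads) lies 19 mm behind it (robot.grasp_offset is the distance from the TCP to the grasp point, in m); z points along the fingers, y is the line along which they close (so a half turn about z gives the same grasp; the last joint's range is limited). The gripper opens to 85 mm and grips with 20 to 120 N. Pads are 22 mm wide; open, the fingers measure 114 mm over their backs; the gripper's body (76 mm by 85 mm) begins 54 mm behind the grasp point. The pads swing forward as they close: fully open they stand 13 mm farther back than shut.
Start: joints at [-1.361, 0.263, -0.048, 1.259, 0, 1.415], TCP at [0.187, -0.49, 0.231] pointing down, gripper open.
Joint ranges: [-2.65, 2.65], [-0.89, 1.7], [-1.18, 1.37], [-2.13, 2.11], [-1.35, 1.29], [-3.14, 3.14]. Speed limits (rad/s): [1.89, 1.89, 2.57, 2.79, 3.14, 3.14].

## Interface

Orientations are given as a 3x3 rotation matrix whose columns are the frame's x, y, z axes.
In Python, from station import readout, capture, camera_info, job, robot gives the robot as it stands.
- The arm moves only by the shell command python3 -m handwheel 'ROWS' [FORCE]. ROWS is JSON, a list of rows, each an object of numbers: "claw": the closure, from 0 (fully open) to 1 (shut); "dx", "dy", "dz": the shift along the world's x, y, z in units of 25 mm (1.0 is 25 mm); "rx", "ry", "rz": the turn, a rotation vector about the world's x, y, z in units of 5 degrees (1.0 is 5 degrees). In form: [{"claw": .., "dx": .., "dy": .., "dz": .., "rx": .., "ry": .., "rz": ..}, ...]. A call has 1 to 12 rows; each row is the pose to reach, as a shift and turn from the pose commanded when the call began; what a row does not reach only later rows make up. A row lasts 1/12 s, in which the tool goes at most 41.7 mm and 7.16 degrees, less where a joint would pass 70% of its speed; a pose out of reach is approached as far as the arm can. A call with a gripper value outside its range is refused whole. The fingers move at their own pace and stop on an object; FORCE is the grip in N (left out, the last holds). Time passes only in rows, so rows that repeat a pose let the fingers close. It gives the time, the measured TCP pose, the force, the opening and the grip force at its end, in the units of the state.
- readout.observe(): the state, without advancing time (a new reading comes with each control period).
- capture(name): name is "scene" or "top" or "wrist"; returns the picture (480x640x3 uint8, red, green, blue); there is no depth.
- camera_info(name): a dict with "vfov" (degrees; the focal length in pixels is half the picture's height over the tangent of half this angle, whatever the lens; pixels are square), "cx", "cy" (the principal point, pixels), "D" ([k1, k2, p1, p2, k3] as OpenCV has them; the pictures are not rectified), "camera_from_world" (4x4, takes a point from world to camera coordinates). Camera axes: x right, y up, looking along -z (the intrinsics and any distortion apply to the point x, -y, -z); pixel columns grow to the right and rows downward; lengths in m; the calibration is good to about 2 mm. A picture is of the moment at which its call begins: read the wrist's pose just before it. camera_info takes no time and is no camera call; for the wrist camera it gives the pose at the moment of the call.
- job.finish_job(): hands the job in; it is judged then, once.
The state is a dict: "clock": time; "joints": joint angles; "joint_velocities": joint speeds; "joint_efforts": joint torques, N m; "ee_pos": TCP position; "ee_rot": TCP orientation; "wrist_force": force on the tool from outside, world axes, zero at the start; "wrist_torque": the same for the moment, N m; "gripper_width": finger opening in m; "grip_force": force on a finger pad.
Only numpy, scipy, OpenCV 4.12 (cv2) and the standard library are available. Lean on these libraries where they do the work, as an engineer would, in place of code of your own. Each camera call takes 0.05 s, during which the arm holds its last target. There are 200 camera calls.

## Task

Take the stack of four spare units apart and set each into the white cradle made for its shape and size: the long aluminium rectifier in the long cradle, the grey line unit in the medium one, the square fan unit in the square one and the round surge arrester upright in the round one. Each must stand right way up, flat on its cradle's floor, inside the rim and square with it (either way round), released and still. Set them down gently, do not tip or drop any, and leave the screwdriver and the tape roll alone.

Things in the scene. Friction and masses are not known exactly. Their poses are not given: they have to be found in the camera images.
- rectifier: Rectifier (power) unit: a plain bright aluminium box 150 x 66 x 42 mm (x, y, height) with thin dark vent slots across its top; 0.55 to 0.95 kg, the largest of the four units and the bottom of the stack, lying on the bench. Origin: centre of its underside; z up. x along its 150 mm length.
- line_unit: Line unit: a mid-grey plastic box 110 x 60 x 40 mm (x, y, height), 0.33 to 0.57 kg, with a white blank sticker at one end of its top; second in the stack, on the rectifier, its length roughly along the rectifier's. Origin: centre of its underside; z up. x along its 110 mm length.
- fan_unit: Fan unit: a black square box 54 x 54 x 38 mm high, 0.15 to 0.25 kg, with a thin metal circle and four screw heads on its top; third in the stack, on the line unit. Origin: centre of its underside; z up. x and y along its sides.
- arrester: Surge arrester: an upright steel barrel 36 mm in diameter and 42 mm high, with a brass stub 16 mm in diameter rising 10 mm more from its top (52 mm in all), 0.16 to 0.28 kg; the top of the stack, standing on the fan unit. Origin: centre of its underside; z up. 
- cradle_long: Long cradle, the rectifier's place: a shallow rectangular tray, recess 170 x 86 mm, outside 182 x 98 mm. Fixed; white plastic, dark lining. Floor 4 mm above the bench (z = 0); rim 6 mm thick, its top 10 mm above the bench. Origin: centre of its underside, on the bench; z up. x along its length. The cradles and the stack swap places from start to start.
- cradle_medium: Medium cradle, the line unit's place: a shallow rectangular tray, recess 130 x 80 mm, outside 142 x 92 mm. Fixed; white plastic, dark lining. Floor 4 mm above the bench (z = 0); rim 6 mm thick, its top 10 mm above the bench. Origin: centre of its underside, on the bench; z up. x along its length. The cradles and the stack swap places from start to start.
- cradle_square: Square cradle, the fan unit's place: a shallow square tray, recess 74 x 74 mm, outside 86 x 86 mm. Fixed; white plastic, dark lining. Floor 4 mm above the bench (z = 0); rim 6 mm thick, its top 10 mm above the bench. Origin: centre of its underside, on the bench; z up. x and y along its sides. The cradles and the stack swap places from start to start.
- cradle_round: Round cradle, the surge arrester's place: a shallow round tray, recess 56 mm in diameter, outside 68 mm. Fixed; white plastic, dark lining. Floor 4 mm above the bench (z = 0); rim 6 mm thick, its top 10 mm above the bench. Origin: centre of its underside, on the bench; z up. The cradles and the stack swap places from start to start.
- screwdriver: A screwdriver lying loose near the right (-y) edge of the work; bystander, to be left alone. 200 mm long, 26 mm thick at the handle. Origin: the middle of its length, on the bench.
- tape_roll: A roll of black tape, 90 mm across, 19 mm high, lying flat and loose near the left (+y) edge of the work; bystander, to be left alone. Origin: centre of its underside.
There are look-alikes about, which are no part of the job. Leave any blue or brown look-alike of the line_unit alone.

How it is judged:
By the outcome, as a careful person would: the job done as asked, in the order asked, and still so for the second after the job is handed in, with the robot touching nothing.
It also fails if it takes over 112 s, if anything falls off the work surface, if the arm or the gripper's body presses on something with over 40 N, if the wrist force passes 120 N, or if a joint passes its speed limit or range.

## Working session

There is one attempt and no reset: what is moved stays moved. The work goes in short steps, Python scripts to look and compute and a shell command to move; the robot and the scene stay as the last step left them, time stands still between calls to the robot, and variables do not carry over. Pictures are saved under pics/ and viewed, at most 14 in all, crops included, and the job is handed in when it is done.

```bash
ls; mkdir -p pics; python3 - <<'E'
from station import *
import cv2
for n in ("top","scene"):
    i=camera_info(n); print(n,i['vfov'],i['cx'],i['cy'],i['D']); print(i['camera_from_world'])
    cv2.imwrite(f'pics/{n}0.png',capture(n)[:,:,::-1])
s=readout.observe(); print(s)
E
```

```text
pics
top 50.27165611329431 314.3650693259052 242.6105514079762 [0.05002414 0.         0.         0.         0.        ]
[[ 2.48598912e-02 -9.99680695e-01  4.52703764e-03  1.26961831e-03]
 [ 9.85192675e-01  2.52675401e-02  1.69578727e-01 -4.76754885e-01]
 [-1.69638966e-01  2.44295623e-04  9.85506246e-01 -1.27679538e+00]
 [ 0.00000000e+00  0.00000000e+00  0.00000000e+00  1.00000000e+00]]
scene 42.28372963190425 317.2203490519553 240.56081155204384 [-0.06799836  0.          0.          0.          0.        ]
[[ 0.86210399  0.50665552 -0.00876879 -0.40777688]
 [-0.43063828  0.74165716  0.51429109  0.16415376]
 [ 0.26707186 -0.43959622  0.85757086 -1.5966901 ]
 [ 0.          0.          0.          1.        ]]
{'clock': 0.1, 'joints': array([-1.36133061e+00,  2.63505234e-01, -4.88807478e-02,  1.25941020e+00,
       -1.50479574e-05,  1.41550847e+00]), 'joint_velocities': array([ 4.46548350e-04, -3.01048447e-03,  1.29619957e-03, -6.97878420e-04,
       -1.63269067e-03, -5.77574066e-05]), 'joint_efforts': array([ 3.68253721e-03, -6.38575530e+01,  3.85065293e+01,  1.00011166e-02,
       -6.80976564e-05,  2.06816793e-05]), 'ee_pos': array([ 0.18722106, -0.49021073,  0.23085489]), 'ee_rot': array([[ 9.34211708e-01,  3.56718987e-01, -2.22626802e-04],
       [ 3.56719029e-01, -9.34211210e-01,  9.74874061e-04],
       [ 1.39775633e-04, -9.90153978e-04, -9.99999500e-01]]), 'wrist_force': array([ 0.55948358, -0.14798321, -0.01965245]), 'wrist_torque': array([-0.03087567,  0.0084208 ,  0.0329065 ]), 'grip_force': 0.0, 'gripper_width': 0.08551331446452473}
```

View pics/top0.png

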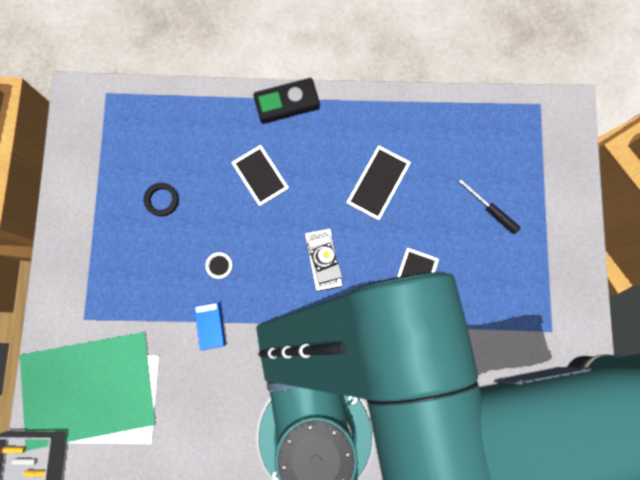

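View pics/scene0.png

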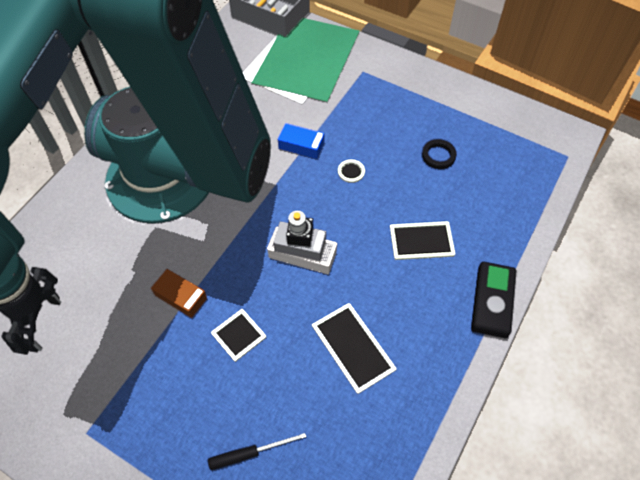

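Top view: long cradle (379,182), medium (260,175), round (218,265), square (418,265, half hidden by the arm), stack (323,258). The grey unit in the stack is the line unit. The look-alikes are blue at top (209,327) and brown at scene (180,292). They lie apart from the stack and have the wrong colour, so I leave them alone.

```bash
cat > h.py <<'E'
import numpy as np, cv2
from station import *
def KD(i):
    f=240/np.tan(np.radians(i['vfov']/2)); return np.array([[f,0,i['cx']],[0,f,i['cy']],[0,0,1.]]),np.array(i['D'])
def toworld(i,px,z):
    K,D=KD(i); u=cv2.undistortPoints(np.float64(px).reshape(-1,1,2),K,D).reshape(-1,2)
    M=np.array(i['camera_from_world']); R=M[:3,:3]; c=-R.T@M[:3,3]
    d=np.c_[u[:,0],-u[:,1],-np.ones(len(u))]@R
    return (c+d*((z-c[2])/d[:,2])[:,None])[:,:2]
def topix(i,P):
    K,D=KD(i); M=np.array(i['camera_from_world']); q=np.atleast_2d(P)@M[:3,:3].T+M[:3,3]
    return cv2.projectPoints(q*[1,-1,-1],np.zeros(3),np.zeros(3),K,D)[0].reshape(-1,2)
def rect(P):
    (c,(w,h),a)=cv2.minAreaRect(np.float32(P)*1000)
    if w<h: w,h,a=h,w,a+90
    return np.round([c[0],c[1],w,h,(a+90)%180-90],1)
E
python3 - <<'E'
from h import *
for n in("top","scene"):
    im=cv2.imread(f'pics/{n}0.png'); i=camera_info(n)
    m=(im.min(2)>190).astype(np.uint8)
    cs,_=cv2.findContours(m,cv2.RETR_EXTERNAL,cv2.CHAIN_APPROX_NONE)
    for c in cs:
        if cv2.contourArea(c)<80: continue
        W=toworld(i,c.reshape(-1,2),.010); x,y,w,h=cv2.boundingRect(c)
        if w<150 and W[:,0].min()>.2: print(n,(x,y,w,h),rect(W))
im=cv2.imread('pics/top0.png')[215:305,270:375]; a=cv2.resize(im,None,fx=5,fy=5,interpolation=3)
cv2.imwrite('pics/st.png',a)
E
```

```text
top (196, 304, 21, 9) [305.1 287.6  52.4  14.9 -78.4]
top (310, 256, 32, 35) [408.5 -17.9  91.4  71.2  12.7]
top (206, 252, 26, 27) [416.3 262.   68.6  65.1   3. ]
top (398, 248, 41, 29) [ 424.6 -258.7   89.1   80.8   71.7]
top (314, 247, 20, 20) [445.6 -11.6  50.4  49.9   1.4]
top (305, 229, 28, 23) [492.    0.9  68.8  51.  -72. ]
top (347, 146, 64, 74) [ 652.1 -154.5  185.7  100.5  -27.4]
top (232, 145, 57, 61) [663.5 165.6 145.   94.9  34. ]
top (289, 89, 12, 11) [896.9  78.5  30.4  29.3 -88.4]
scene (257, 434, 49, 16) [ 628.9 -409.    99.9    6.9   46.7]
scene (54, 419, 67, 56) [ 295.5 -631.3  172.5   83.6  -13.1]
scene (211, 309, 55, 52) [ 423.1 -258.8   89.2   88.4  -18.6]
scene (312, 303, 84, 90) [ 654.9 -156.8  185.5  101.1  -27.7]
scene (488, 297, 16, 14) [884.9  93.4  33.6  32.6 -41.9]
scene (184, 289, 18, 20) [ 285.5 -239.4   53.3   14.7   88.4]
scene (311, 240, 26, 26) [483.7  16.5  68.7  42.2 -80.6]
scene (303, 230, 22, 22) [451.1  32.7  64.5  36.  -88.3]
scene (267, 222, 20, 29) [370.5  -1.3  82.9  40.3 -77.4]
scene (390, 221, 65, 38) [667.  163.5 145.4  96.   33.8]
scene (288, 211, 17, 14) [374.6  65.4  39.2  37.9  30.1]
scene (338, 159, 27, 23) [420.7 260.7  69.1  67.5  81.2]
```

View pics/st.png

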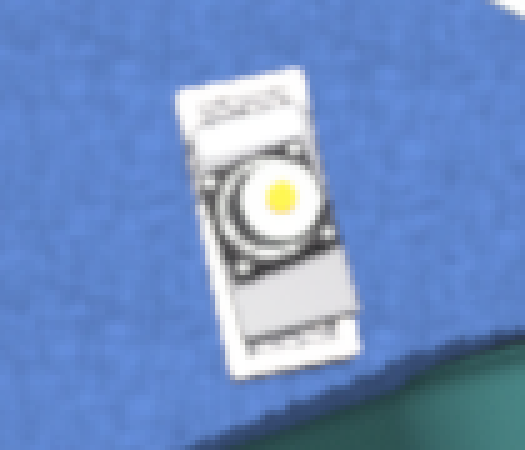

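Enlarged: the brass stub is at crop (281,196). Fan screws are at (209,187), (295,149), (244,268) and (330,234). Rectifier top corners are at (177,90), (303,68), (360,352) and (232,378). The line unit's near end corners are at about (237,336) and (356,310).

```bash
python3 - <<'E'
from h import *
i=camera_info('top')
f=lambda P,z: toworld(i,(np.array(P)+.5)/5-.5+[270,215],z)
print('arr',f([[281,196]],.172)*1000, f([[285,198]],.162)*1000)
for n,P,z in(('fan',[[209,187],[295,149],[330,234],[244,268]],.120),('rect',[[177,90],[303,68],[360,352],[232,378]],.042),('line end',[[237,336],[356,310]],.082)):
    W=f(P,z)*1000; print(n,W.mean(0).round(1),rect(W/1000)); print(np.diff(W,axis=0).round(1), [np.degrees(np.arctan2(d[1],d[0])).round(1) for d in np.diff(W,axis=0)])
    print(W.round(1).tolist())
print(camera_info('wrist'))
E
```

```text
arr [[428.46649977 -13.68171992]] [[429.07656159 -15.79592811]]
fan [429.6  -9.5] [429.9  -9.1  45.5  44.6 -66.7]
[[ 19.6 -41.1]
 [-41.  -17.7]
 [-17.5  40.9]] [np.float64(-64.5), np.float64(-156.7), np.float64(113.1)]
[[439.8, 19.9], [459.4, -21.2], [418.4, -38.8], [400.9, 2.1]]
rect [435.1 -10.2] [435.1 -10.3 151.1  66.3  12.2]
[[  13.3  -64.8]
 [-146.1  -31.8]
 [ -14.8   64.6]] [np.float64(-78.4), np.float64(-167.7), np.float64(102.9)]
[[501.9, 38.1], [515.2, -26.7], [369.1, -58.5], [354.2, 6.1]]
line end [379.  -24.8] [379.  -24.8  60.1   0.  -76.2]
[[ 14.3 -58.3]] [np.float64(-76.2)]
[[371.8, 4.4], [386.1, -53.9]]
{'vfov': 68.65903325373203, 'cx': 318.4475136276076, 'cy': 241.39482339250526, 'D': array([-0.05701728,  0.        ,  0.        ,  0.        ,  0.        ]), 'camera_from_world': array([[ 0.35560733, -0.93463444, -0.00137426, -0.52454389],
       [ 0.8978382 ,  0.34201497, -0.27733072,  0.03527731],
       [ 0.25967286,  0.09738697,  0.96077353, -0.38013204],
       [ 0.        ,  0.        ,  0.        ,  1.        ]])}
```

```bash
python3 -m handwheel '[{"claw":0,"dx":4.8,"dy":9.5,"dz":0,"rz":9},{"claw":0,"dx":9.68,"dy":19.04,"dz":0,"rz":18.7},{"claw":0,"dx":9.68,"dy":19.04,"dz":0,"rz":18.7},{"claw":0,"dx":9.68,"dy":19.04,"dz":0,"rz":18.7},{"claw":0,"dx":9.68,"dy":19.04,"dz":0,"rz":18.7},{"claw":0,"dx":9.68,"dy":19.04,"dz":0,"rz":18.7},{"claw":0,"dx":9.68,"dy":19.04,"dz":0,"rz":18.7},{"claw":0,"dx":9.68,"dy":19.04,"dz":0,"rz":18.7},{"claw":0,"dx":9.68,"dy":19.04,"dz":0,"rz":18.7},{"claw":0,"dx":9.68,"dy":19.04,"dz":0,"rz":18.7},{"claw":0,"dx":9.68,"dy":19.04,"dz":0,"rz":18.7},{"claw":0,"dx":9.68,"dy":19.04,"dz":0,"rz":18.7}]' 50
```

```text
invalid input at $[0]: expected keys claw, dx, dy, dz, rx, ry, rz
```

```bash
python3 -m handwheel '[{"claw":0,"dx":4.8,"dy":9.5,"dz":0,"rx":0,"ry":0,"rz":9},{"claw":0,"dx":9.68,"dy":19.04,"dz":0,"rx":0,"ry":0,"rz":18.7},{"claw":0,"dx":9.68,"dy":19.04,"dz":0,"rx":0,"ry":0,"rz":18.7},{"claw":0,"dx":9.68,"dy":19.04,"dz":0,"rx":0,"ry":0,"rz":18.7},{"claw":0,"dx":9.68,"dy":19.04,"dz":0,"rx":0,"ry":0,"rz":18.7},{"claw":0,"dx":9.68,"dy":19.04,"dz":0,"rx":0,"ry":0,"rz":18.7},{"claw":0,"dx":9.68,"dy":19.04,"dz":0,"rx":0,"ry":0,"rz":18.7},{"claw":0,"dx":9.68,"dy":19.04,"dz":0,"rx":0,"ry":0,"rz":18.7},{"claw":0,"dx":9.68,"dy":19.04,"dz":0,"rx":0,"ry":0,"rz":18.7},{"claw":0,"dx":9.68,"dy":19.04,"dz":0,"rx":0,"ry":0,"rz":18.7},{"claw":0,"dx":9.68,"dy":19.04,"dz":0,"rx":0,"ry":0,"rz":18.7},{"claw":0,"dx":9.68,"dy":19.04,"dz":0,"rx":0,"ry":0,"rz":18.7}]' 50
```

```text
clock: 1.1
ee_pos: [0.4141, -0.0426, 0.2313]
ee_rot: [[-0.296, 0.955, 0.0], [0.955, 0.296, -0.0], [-0.0, 0.0, -1.0]]
wrist_force: [1.3, -0.5, 0.8]
gripper_width: 0.0853
grip_force: 0.0
```

```bash
python3 -m handwheel '[{"claw":0,"dx":0.6,"dy":1.13,"dz":0,"rx":0,"ry":0,"rz":1.4},{"claw":0,"dx":0.6,"dy":1.13,"dz":0,"rx":0,"ry":0,"rz":1.4},{"claw":0,"dx":0.6,"dy":1.13,"dz":0,"rx":0,"ry":0,"rz":1.4},{"claw":0,"dx":0.6,"dy":1.13,"dz":0,"rx":0,"ry":0,"rz":1.4}]'; python3 - <<'E'
from h import *
s=readout.observe(); print(s['ee_pos'],s['ee_rot'][:,0],s['joints'])
i=camera_info('wrist'); im=capture('wrist')[:,:,::-1].copy()
def poly(x,y,w,h,a,z):
    a=np.radians(a); R=np.array([[np.cos(a),-np.sin(a)],[np.sin(a),np.cos(a)]])
    c=np.array([[w,h],[-w,h],[-w,-h],[w,-h]])/2@R.T+[x,y]; return np.c_[c,[z]*4]/1000
for P in(poly(435,-10.2,150,66,12.4,42),poly(432.4,-11.7,110,60,13.8,82),poly(429.6,-9.5,54,54,24.5,120)):
    cv2.polylines(im,[topix(i,P).astype(np.int32)],True,(0,0,255),1)
t=np.linspace(0,6.28,60)
cv2.polylines(im,[topix(i,np.c_[.429+.018*np.cos(t),-.0145+.018*np.sin(t),t*0+.162]).astype(np.int32)],True,(0,255,0),1)
cv2.imwrite('pics/w1.png',im)
E
```

```text
clock: 1.43
ee_pos: [0.4286, -0.0166, 0.2311]
ee_rot: [[-0.404, 0.915, -0.001], [0.915, 0.404, -0.0], [0.0, -0.001, -1.0]]
wrist_force: [0.1, -0.0, -0.5]
gripper_width: 0.0851
grip_force: 0.0
[ 0.42858876 -0.01659728  0.2310723 ] [-4.03632632e-01  9.14921122e-01  1.94674941e-04] [-2.29012583e-01  9.90164177e-02 -2.59867150e-01  1.21255108e+00
 -2.36207187e-04  9.26299930e-01]
```

View pics/w1.png

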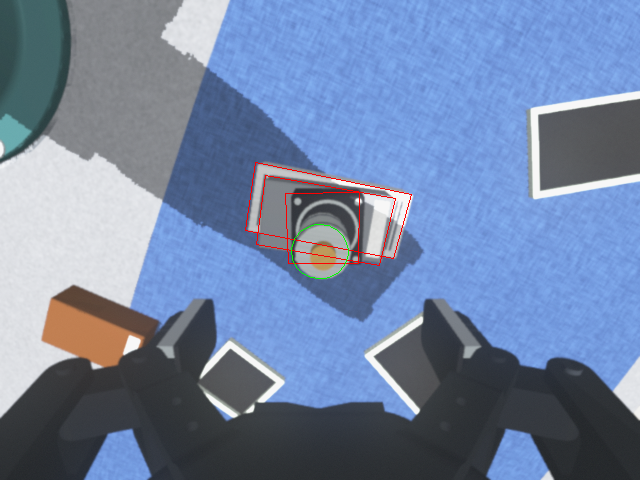

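The wrist view overlays match the stack to about 1–2 mm: arrester (320,252), fan (325,228). Descending to the barrel.

```bash
python3 -m handwheel '[{"claw":0,"dx":0,"dy":0.08,"dz":-1,"rx":0,"ry":0,"rz":0},{"claw":0,"dx":0,"dy":0.08,"dz":-2,"rx":0,"ry":0,"rz":0},{"claw":0,"dx":0,"dy":0.08,"dz":-3,"rx":0,"ry":0,"rz":0},{"claw":0,"dx":0,"dy":0.08,"dz":-3.6,"rx":0,"ry":0,"rz":0},{"claw":0,"dx":0,"dy":0.08,"dz":-4,"rx":0,"ry":0,"rz":0},{"claw":0,"dx":0,"dy":0.08,"dz":-4,"rx":0,"ry":0,"rz":0},{"claw":0.4,"dx":0,"dy":0.08,"dz":-4,"rx":0,"ry":0,"rz":0},{"claw":0.5,"dx":0,"dy":0.08,"dz":-4,"rx":0,"ry":0,"rz":0},{"claw":1,"dx":0,"dy":0.08,"dz":-4,"rx":0,"ry":0,"rz":0},{"claw":1,"dx":0,"dy":0.08,"dz":-4,"rx":0,"ry":0,"rz":0},{"claw":1,"dx":0,"dy":0.08,"dz":-4,"rx":0,"ry":0,"rz":0},{"claw":1,"dx":0,"dy":0.08,"dz":-4,"rx":0,"ry":0,"rz":0}]' 40
```

```text
clock: 2.48
ee_pos: [0.4292, -0.0148, 0.1321]
ee_rot: [[-0.404, 0.915, 0.001], [0.915, 0.404, -0.001], [-0.001, 0.001, -1.0]]
wrist_force: [-2.4, -0.9, 9.0]
gripper_width: 0.0351
grip_force: 39.0
```

```bash
python3 -m handwheel '[{"claw":1,"dx":0,"dy":0,"dz":0.3,"rx":0,"ry":0,"rz":0},{"claw":1,"dx":0,"dy":0,"dz":0.9,"rx":0,"ry":0,"rz":0},{"claw":1,"dx":0,"dy":0.6,"dz":1.2,"rx":0,"ry":0,"rz":0},{"claw":1,"dx":-0.04,"dy":1.6,"dz":1.2,"rx":0,"ry":0,"rz":0},{"claw":1,"dx":-0.1,"dy":2.8,"dz":1.2,"rx":0,"ry":0,"rz":0},{"claw":1,"dx":-0.16,"dy":4.1,"dz":1.2,"rx":0,"ry":0,"rz":0},{"claw":1,"dx":-0.22,"dy":5.4,"dz":0.8,"rx":0,"ry":0,"rz":0},{"claw":1,"dx":-0.3,"dy":6.7,"dz":0.2,"rx":0,"ry":0,"rz":0},{"claw":1,"dx":-0.35,"dy":8,"dz":-0.5,"rx":0,"ry":0,"rz":0},{"claw":1,"dx":-0.4,"dy":9.3,"dz":-1.2,"rx":0,"ry":0,"rz":0},{"claw":1,"dx":-0.44,"dy":10.4,"dz":-1.9,"rx":0,"ry":0,"rz":0},{"claw":1,"dx":-0.44,"dy":11.04,"dz":-2.4,"rx":0,"ry":0,"rz":0}]' && python3 -m handwheel '[{"claw":1,"dx":0,"dy":0,"dz":-0.7,"rx":0,"ry":0,"rz":0},{"claw":1,"dx":0,"dy":0,"dz":-1.3,"rx":0,"ry":0,"rz":0},{"claw":1,"dx":0,"dy":0,"dz":-1.6,"rx":0,"ry":0,"rz":0},{"claw":1,"dx":0,"dy":0,"dz":-1.6,"rx":0,"ry":0,"rz":0},{"claw":1,"dx":0,"dy":0,"dz":-1.6,"rx":0,"ry":0,"rz":0}]'
python3 - <<'E'
from h import *
cv2.imwrite('pics/w2.png',capture('wrist')[:,:,::-1])
E
```

```text
clock: 3.48
ee_pos: [0.4172, 0.264, 0.0704]
ee_rot: [[-0.406, 0.914, -0.001], [0.914, 0.406, 0.0], [0.001, -0.0, -1.0]]
wrist_force: [0.0, -0.9, -1.8]
gripper_width: 0.0348
grip_force: 40.3
clock: 3.9
ee_pos: [0.418, 0.2614, 0.0317]
ee_rot: [[-0.404, 0.915, -0.0], [0.915, 0.404, -0.0], [0.0, -0.0, -1.0]]
wrist_force: [-0.1, 0.2, -2.0]
gripper_width: 0.0345
grip_force: 40.3
```

View pics/w2.png

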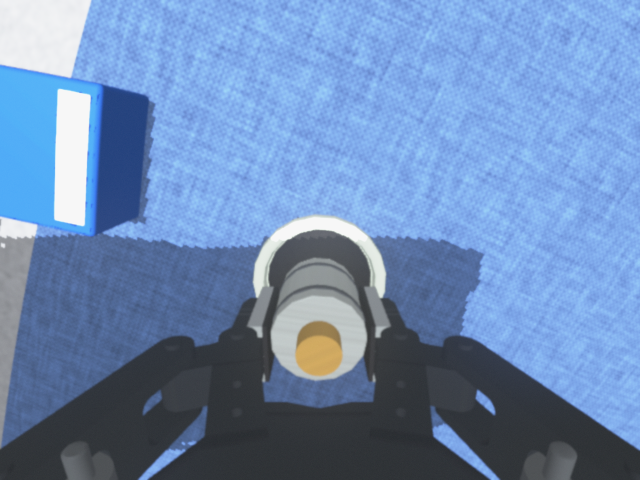

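The arrester (319,330) is centred over the round cradle (319,270). Lowering it and letting go.

```bash
python3 -m handwheel '[{"claw":1,"dx":0,"dy":0,"dz":-0.3,"rx":0,"ry":0,"rz":0},{"claw":1,"dx":0,"dy":0,"dz":-0.5,"rx":0,"ry":0,"rz":0},{"claw":1,"dx":0,"dy":0,"dz":-0.6,"rx":0,"ry":0,"rz":0},{"claw":1,"dx":0,"dy":0,"dz":-0.63,"rx":0,"ry":0,"rz":0},{"claw":1,"dx":0,"dy":0,"dz":-0.65,"rx":0,"ry":0,"rz":0},{"claw":1,"dx":0,"dy":0,"dz":-0.65,"rx":0,"ry":0,"rz":0}]'
```

```text
clock: 4.45
ee_pos: [0.4179, 0.2614, 0.0161]
ee_rot: [[-0.404, 0.915, 0.001], [0.915, 0.404, 0.0], [-0.0, 0.001, -1.0]]
wrist_force: [-6.7, -4.4, 23.7]
gripper_width: 0.035
grip_force: 43.1
```

```bash
python3 -m handwheel '[{"claw":1,"dx":0,"dy":0,"dz":0.02,"rx":0,"ry":0,"rz":0},{"claw":0.5,"dx":0,"dy":0,"dz":0.02,"rx":0,"ry":0,"rz":0},{"claw":0.35,"dx":0,"dy":0,"dz":0.02,"rx":0,"ry":0,"rz":0},{"claw":0.2,"dx":0,"dy":0,"dz":0.02,"rx":0,"ry":0,"rz":0},{"claw":0,"dx":0,"dy":0,"dz":0.02,"rx":0,"ry":0,"rz":0},{"claw":0,"dx":0,"dy":0,"dz":0.02,"rx":0,"ry":0,"rz":0}]' && python3 -m handwheel '[{"claw":0,"dx":0,"dy":0,"dz":0.8,"rx":0,"ry":0,"rz":0},{"claw":0,"dx":0,"dy":0,"dz":2,"rx":0,"ry":0,"rz":0},{"claw":0,"dx":0,"dy":0,"dz":3.5,"rx":0,"ry":0,"rz":0},{"claw":0,"dx":0,"dy":0,"dz":5,"rx":0,"ry":0,"rz":0},{"claw":0,"dx":0,"dy":0,"dz":5.5,"rx":0,"ry":0,"rz":0}]'
python3 - <<'E'
from h import *
cv2.imwrite('pics/w3.png',cv2.resize(np.hstack([capture('wrist'),capture('top')]),(800,300),interpolation=3)[:,:,::-1])
E
```

```text
clock: 4.95
ee_pos: [0.4179, 0.2615, 0.0154]
ee_rot: [[-0.404, 0.915, -0.0], [0.915, 0.404, -0.0], [0.0, -0.0, -1.0]]
wrist_force: [0.8, -0.1, -0.2]
gripper_width: 0.085
grip_force: 0.0
clock: 5.37
ee_pos: [0.4192, 0.2621, 0.1576]
ee_rot: [[-0.404, 0.915, 0.005], [0.915, 0.404, 0.002], [-0.0, 0.005, -1.0]]
wrist_force: [1.4, 0.4, 0.6]
gripper_width: 0.0854
grip_force: 0.0
```

View pics/w3.png

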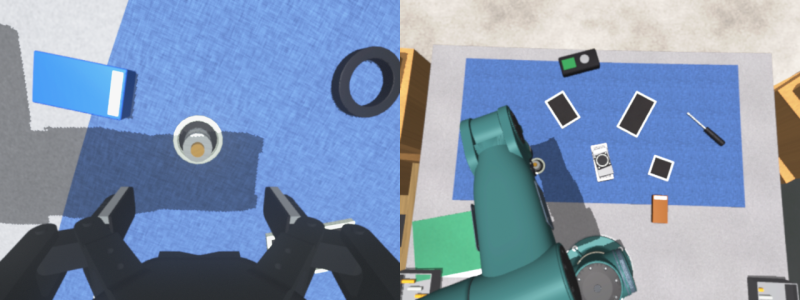

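The arrester stands in the round cradle, wrist view (198,140). Next is the fan.

```bash
python3 -m handwheel '[{"claw":0,"dx":0.46,"dy":-2,"dz":0.3,"rx":0,"ry":0,"rz":0.14},{"claw":0,"dx":0.46,"dy":-4,"dz":0.3,"rx":0,"ry":0,"rz":0.14},{"claw":0,"dx":0.46,"dy":-6,"dz":0.3,"rx":0,"ry":0,"rz":0.14},{"claw":0,"dx":0.46,"dy":-8,"dz":0.3,"rx":0,"ry":0,"rz":0.14},{"claw":0,"dx":0.46,"dy":-9.5,"dz":0.3,"rx":0,"ry":0,"rz":0.14},{"claw":0,"dx":0.46,"dy":-10.5,"dz":0.3,"rx":0,"ry":0,"rz":0.14},{"claw":0,"dx":0.46,"dy":-10.84,"dz":0.3,"rx":0,"ry":0,"rz":0.14},{"claw":0,"dx":0.46,"dy":-10.84,"dz":0.3,"rx":0,"ry":0,"rz":0.14},{"claw":0,"dx":0.46,"dy":-10.84,"dz":0.3,"rx":0,"ry":0,"rz":0.14}]'; python3 - <<'E'
from h import *
i=camera_info('top'); im=capture('top')[:,:,::-1]
i2=camera_info('wrist'); w=capture('wrist')[:,:,::-1].copy()
m=(im.min(2)>190).astype(np.uint8)
for c in cv2.findContours(m,cv2.RETR_EXTERNAL,cv2.CHAIN_APPROX_NONE)[0]:
    if cv2.contourArea(c)<80: continue
    W=toworld(i,c.reshape(-1,2),.010); r=rect(W)
    if 300<r[0]<750 and r[2]<200: print(r)
def poly(x,y,w,h,a,z):
    a=np.radians(a); R=np.array([[np.cos(a),-np.sin(a)],[np.sin(a),np.cos(a)]])
    c=np.array([[w,h],[-w,h],[-w,-h],[w,-h]])/2@R.T+[x,y]; return np.c_[c,[z]*4]/1000
for P in(poly(435,-10.2,150,66,12.4,42),poly(432.4,-11.7,110,60,13.8,82),poly(429.6,-9.5,54,54,24.5,120)):
    cv2.polylines(w,[topix(i2,P).astype(np.int32)],True,(0,0,255),1)
cv2.imwrite('pics/w4.png',cv2.resize(w[60:340,130:510],None,fx=2,fy=2))
E
```

```text
clock: 6.22
ee_pos: [0.4289, -0.0103, 0.1595]
ee_rot: [[-0.413, 0.911, -0.002], [0.911, 0.413, 0.0], [0.001, -0.001, -1.0]]
wrist_force: [0.0, 0.0, 0.4]
gripper_width: 0.0856
grip_force: 0.0
[305.  287.6  52.5  14.6 -77.4]
[416.3 262.   68.6  65.1   3. ]
[ 420.4 -257.4   88.9   88.3  -18.7]
[ 652.1 -154.6  184.9  100.2  -27.4]
[663.7 165.5 144.8  94.6  34. ]
```

View pics/w4.png

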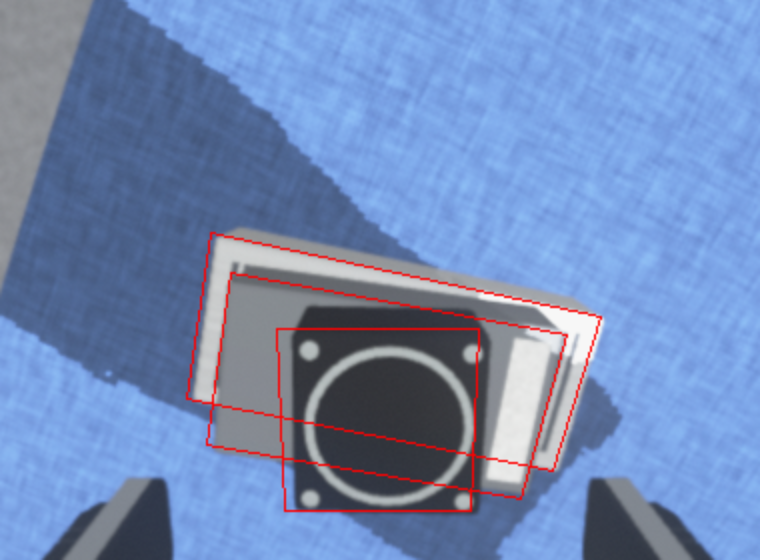

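The fan lies about 4 mm to the right of my overlay (centre crop (390,420)) and is square to the gripper. Correcting and grasping.

```bash
python3 -m handwheel '[{"claw":0,"dx":0.16,"dy":0.09,"dz":-0.7,"rx":0,"ry":0,"rz":0},{"claw":0,"dx":0.16,"dy":0.09,"dz":-1.5,"rx":0,"ry":0,"rz":0},{"claw":0,"dx":0.16,"dy":0.09,"dz":-2.3,"rx":0,"ry":0,"rz":0},{"claw":0,"dx":0.16,"dy":0.09,"dz":-2.64,"rx":0,"ry":0,"rz":0},{"claw":0,"dx":0.16,"dy":0.09,"dz":-2.64,"rx":0,"ry":0,"rz":0},{"claw":0.2,"dx":0.16,"dy":0.09,"dz":-2.64,"rx":0,"ry":0,"rz":0},{"claw":0.3,"dx":0.16,"dy":0.09,"dz":-2.64,"rx":0,"ry":0,"rz":0},{"claw":0.5,"dx":0.16,"dy":0.09,"dz":-2.64,"rx":0,"ry":0,"rz":0},{"claw":1,"dx":0.16,"dy":0.09,"dz":-2.64,"rx":0,"ry":0,"rz":0},{"claw":1,"dx":0.16,"dy":0.09,"dz":-2.64,"rx":0,"ry":0,"rz":0},{"claw":1,"dx":0.16,"dy":0.09,"dz":-2.64,"rx":0,"ry":0,"rz":0}]' 40
```

```text
clock: 7.23
ee_pos: [0.4339, -0.0072, 0.0956]
ee_rot: [[-0.416, 0.91, 0.002], [0.91, 0.416, -0.0], [-0.001, 0.001, -1.0]]
wrist_force: [-1.6, 2.7, 6.9]
gripper_width: 0.0535
grip_force: 41.7
```

```bash
python3 -m handwheel '[{"claw":1,"dx":0,"dy":0,"dz":0.3,"rx":0,"ry":0,"rz":0},{"claw":1,"dx":0,"dy":0,"dz":0.9,"rx":0,"ry":0,"rz":0},{"claw":1,"dx":0,"dy":-0.6,"dz":1.2,"rx":0,"ry":0,"rz":0.5},{"claw":1,"dx":-0.06,"dy":-1.6,"dz":1.2,"rx":0,"ry":0,"rz":1.5},{"claw":1,"dx":-0.12,"dy":-2.8,"dz":1.2,"rx":0,"ry":0,"rz":2.6},{"claw":1,"dx":-0.18,"dy":-4.0,"dz":1.2,"rx":0,"ry":0,"rz":3.7},{"claw":1,"dx":-0.24,"dy":-5.2,"dz":0.8,"rx":0,"ry":0,"rz":4.8},{"claw":1,"dx":-0.3,"dy":-6.4,"dz":0.3,"rx":0,"ry":0,"rz":5.9},{"claw":1,"dx":-0.36,"dy":-7.6,"dz":-0.2,"rx":0,"ry":0,"rz":7.0},{"claw":1,"dx":-0.42,"dy":-8.7,"dz":-0.7,"rx":0,"ry":0,"rz":8.1},{"claw":1,"dx":-0.48,"dy":-9.6,"dz":-1.1,"rx":0,"ry":0,"rz":9},{"claw":1,"dx":-0.5,"dy":-10.04,"dz":-1.4,"rx":0,"ry":0,"rz":9.36}]' && python3 -m handwheel '[{"claw":1,"dx":0,"dy":0,"dz":-0.5,"rx":0,"ry":0,"rz":0},{"claw":1,"dx":0,"dy":0,"dz":-0.9,"rx":0,"ry":0,"rz":0},{"claw":1,"dx":0,"dy":0,"dz":-1.0,"rx":0,"ry":0,"rz":0},{"claw":1,"dx":0,"dy":0,"dz":-1.0,"rx":0,"ry":0,"rz":0},{"claw":1,"dx":0,"dy":0,"dz":-1.0,"rx":0,"ry":0,"rz":0}]'
python3 - <<'E'
from h import *
cv2.imwrite('pics/w5.png',capture('wrist')[:,:,::-1])
E
```

```text
clock: 8.23
ee_pos: [0.4208, -0.261, 0.0595]
ee_rot: [[-0.948, 0.317, 0.0], [0.317, 0.948, -0.001], [-0.001, -0.001, -1.0]]
wrist_force: [-0.9, 0.6, -2.1]
gripper_width: 0.0535
grip_force: 43.5
clock: 8.65
ee_pos: [0.4212, -0.2584, 0.0353]
ee_rot: [[-0.948, 0.32, 0.001], [0.32, 0.948, -0.0], [-0.001, -0.0, -1.0]]
wrist_force: [-0.3, -0.1, -2.7]
gripper_width: 0.053
grip_force: 43.4
```

View pics/w5.png

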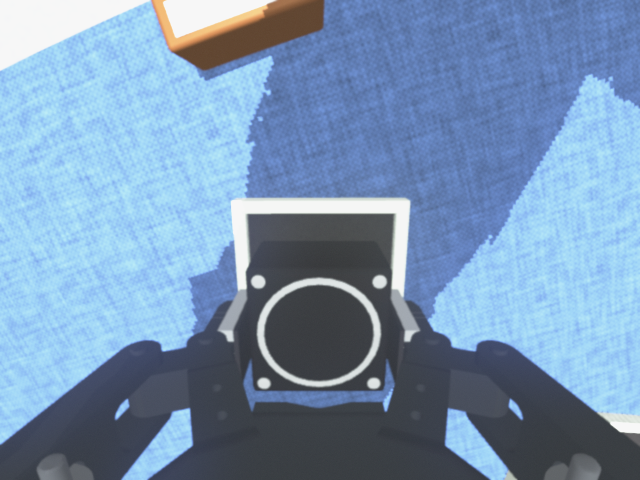

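The fan (320,335) is square with the cradle (321,215 rim) and centred sideways. Lowering.

```bash
python3 -m handwheel '[{"claw":1,"dx":0,"dy":0,"dz":-0.3,"rx":0,"ry":0,"rz":0},{"claw":1,"dx":0,"dy":0,"dz":-0.5,"rx":0,"ry":0,"rz":0},{"claw":1,"dx":0,"dy":0,"dz":-0.6,"rx":0,"ry":0,"rz":0},{"claw":1,"dx":0,"dy":0,"dz":-0.66,"rx":0,"ry":0,"rz":0},{"claw":1,"dx":0,"dy":0,"dz":-0.7,"rx":0,"ry":0,"rz":0},{"claw":1,"dx":0,"dy":0,"dz":-0.7,"rx":0,"ry":0,"rz":0}]'
```

```text
clock: 9.2
ee_pos: [0.4207, -0.258, 0.0176]
ee_rot: [[-0.947, 0.32, -0.0], [0.32, 0.947, 0.0], [0.0, 0.0, -1.0]]
wrist_force: [-4.6, 4.7, 16.2]
gripper_width: 0.0533
grip_force: 45.5
```

```bash
python3 -m handwheel '[{"claw":0.3,"dx":0,"dy":0,"dz":0,"rx":0,"ry":0,"rz":0},{"claw":0.2,"dx":0,"dy":0,"dz":0,"rx":0,"ry":0,"rz":0},{"claw":0.1,"dx":0,"dy":0,"dz":0,"rx":0,"ry":0,"rz":0},{"claw":0,"dx":0,"dy":0,"dz":0,"rx":0,"ry":0,"rz":0},{"claw":0,"dx":0,"dy":0,"dz":0,"rx":0,"ry":0,"rz":0},{"claw":0,"dx":0,"dy":0,"dz":0.8,"rx":0,"ry":0,"rz":0},{"claw":0,"dx":0,"dy":0,"dz":2,"rx":0,"ry":0,"rz":0},{"claw":0,"dx":0,"dy":0,"dz":3.5,"rx":0,"ry":0,"rz":0},{"claw":0,"dx":0.02,"dy":0.4,"dz":4.8,"rx":0,"ry":0,"rz":0.5},{"claw":0,"dx":0.1,"dy":1.8,"dz":5,"rx":0,"ry":0,"rz":1.5}]' && python3 -m handwheel '[{"claw":0,"dx":0.06,"dy":1.5,"dz":0,"rx":0,"ry":0,"rz":1},{"claw":0,"dx":0.12,"dy":3,"dz":0,"rx":0,"ry":0,"rz":2},{"claw":0,"dx":0.18,"dy":4.5,"dz":0,"rx":0,"ry":0,"rz":3},{"claw":0,"dx":0.24,"dy":6,"dz":0,"rx":0,"ry":0,"rz":4},{"claw":0,"dx":0.32,"dy":7.5,"dz":0,"rx":0,"ry":0,"rz":4.9},{"claw":0,"dx":0.36,"dy":8.1,"dz":0,"rx":0,"ry":0,"rz":4.9},{"claw":0,"dx":0.36,"dy":8.1,"dz":0,"rx":0,"ry":0,"rz":4.9},{"claw":0,"dx":0.36,"dy":8.1,"dz":0,"rx":0,"ry":0,"rz":4.9}]'; python3 - <<'E'
from h import *
i2=camera_info('wrist'); w=capture('wrist')[:,:,::-1].copy()
def poly(x,y,w,h,a,z):
    a=np.radians(a); R=np.array([[np.cos(a),-np.sin(a)],[np.sin(a),np.cos(a)]])
    c=np.array([[w,h],[-w,h],[-w,-h],[w,-h]])/2@R.T+[x,y]; return np.c_[c,[z]*4]/1000
for P in(poly(435,-10.2,150,66,12.4,42),poly(432.4,-11.7,110,60,13.8,82)):
    cv2.polylines(w,[topix(i2,P).astype(np.int32)],True,(0,0,255),1)
cv2.imwrite('pics/w6.png',w)
E
```

```text
clock: 10.03
ee_pos: [0.4256, -0.2169, 0.1467]
ee_rot: [[-0.981, 0.195, 0.006], [0.195, 0.981, -0.005], [-0.007, -0.004, -1.0]]
wrist_force: [0.2, 1.6, 0.5]
gripper_width: 0.0856
grip_force: 0.0
clock: 10.7
ee_pos: [0.4324, -0.0101, 0.1421]
ee_rot: [[-0.973, -0.233, 0.0], [-0.233, 0.973, -0.0], [-0.0, -0.0, -1.0]]
wrist_force: [0.1, 0.7, 0.1]
gripper_width: 0.0854
grip_force: 0.0
```

View pics/w6.png

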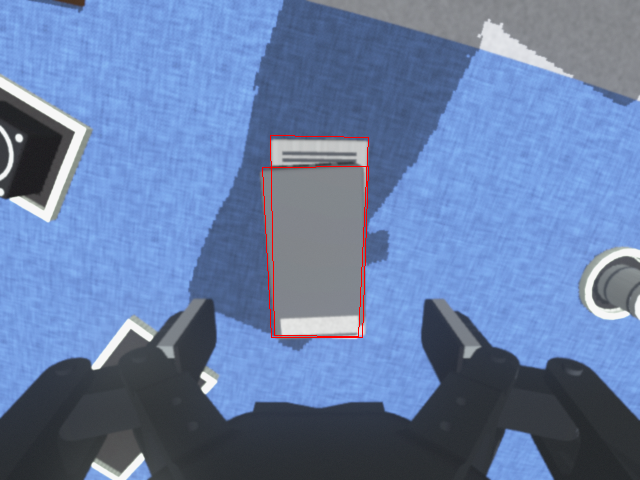

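The line unit (318,250) matches the overlay within about 1 mm. The fan sits inside the square cradle at left (10,150) and the arrester is fine at right. Grasping the line unit.

```bash
python3 -m handwheel '[{"claw":0,"dx":0,"dy":0,"dz":-0.7,"rx":0,"ry":0,"rz":0},{"claw":0,"dx":0,"dy":0,"dz":-1.6,"rx":0,"ry":0,"rz":0},{"claw":0,"dx":0,"dy":0,"dz":-2.5,"rx":0,"ry":0,"rz":0},{"claw":0,"dx":0,"dy":0,"dz":-3.2,"rx":0,"ry":0,"rz":0},{"claw":0,"dx":0,"dy":0,"dz":-3.46,"rx":0,"ry":0,"rz":0},{"claw":0,"dx":0,"dy":0,"dz":-3.46,"rx":0,"ry":0,"rz":0},{"claw":0.15,"dx":0,"dy":0,"dz":-3.46,"rx":0,"ry":0,"rz":0},{"claw":0.25,"dx":0,"dy":0,"dz":-3.46,"rx":0,"ry":0,"rz":0},{"claw":0.4,"dx":0,"dy":0,"dz":-3.46,"rx":0,"ry":0,"rz":0},{"claw":1,"dx":0,"dy":0,"dz":-3.46,"rx":0,"ry":0,"rz":0},{"claw":1,"dx":0,"dy":0,"dz":-3.46,"rx":0,"ry":0,"rz":0}]' 65
```

```text
clock: 11.67
ee_pos: [0.4333, -0.0112, 0.057]
ee_rot: [[-0.973, -0.231, 0.002], [-0.231, 0.973, -0.001], [-0.002, -0.002, -1.0]]
wrist_force: [-3.4, -1.3, 11.9]
gripper_width: 0.0589
grip_force: 67.1
```

```bash
python3 -m handwheel '[{"claw":1,"dx":0,"dy":0,"dz":0.2,"rx":0,"ry":0,"rz":0},{"claw":1,"dx":0,"dy":0,"dz":0.6,"rx":0,"ry":0,"rz":0},{"claw":1,"dx":0.2,"dy":0.15,"dz":1.1,"rx":0,"ry":0,"rz":0.1},{"claw":1,"dx":0.8,"dy":0.6,"dz":1.4,"rx":0,"ry":0,"rz":0.4},{"claw":1,"dx":1.7,"dy":1.3,"dz":1.4,"rx":0,"ry":0,"rz":0.8},{"claw":1,"dx":2.7,"dy":2.1,"dz":1.4,"rx":0,"ry":0,"rz":1.2},{"claw":1,"dx":3.7,"dy":2.8,"dz":1.4,"rx":0,"ry":0,"rz":1.6},{"claw":1,"dx":4.7,"dy":3.6,"dz":1.4,"rx":0,"ry":0,"rz":2.1},{"claw":1,"dx":5.7,"dy":4.3,"dz":1.4,"rx":0,"ry":0,"rz":2.6},{"claw":1,"dx":6.7,"dy":5.1,"dz":1.2,"rx":0,"ry":0,"rz":3},{"claw":1,"dx":7.7,"dy":5.9,"dz":1,"rx":0,"ry":0,"rz":3.4},{"claw":1,"dx":8.5,"dy":6.5,"dz":0.7,"rx":0,"ry":0,"rz":3.8}]' && python3 -m handwheel '[{"claw":1,"dx":0.5,"dy":0.35,"dz":-0.4,"rx":0,"ry":0,"rz":0.2},{"claw":1,"dx":0.77,"dy":0.55,"dz":-0.8,"rx":0,"ry":0,"rz":0.32},{"claw":1,"dx":0.77,"dy":0.55,"dz":-1.2,"rx":0,"ry":0,"rz":0.32},{"claw":1,"dx":0.77,"dy":0.55,"dz":-1.4,"rx":0,"ry":0,"rz":0.32},{"claw":1,"dx":0.77,"dy":0.55,"dz":-1.4,"rx":0,"ry":0,"rz":0.32},{"claw":1,"dx":0.77,"dy":0.55,"dz":-1.4,"rx":0,"ry":0,"rz":0.32}]'
python3 - <<'E'
from h import *
cv2.imwrite('pics/w7.png',capture('wrist')[:,:,::-1])
E
```

```text
clock: 12.67
ee_pos: [0.6467, 0.1535, 0.0737]
ee_rot: [[-0.844, -0.537, 0.001], [-0.537, 0.844, 0.0], [-0.001, -0.0, -1.0]]
wrist_force: [0.9, -0.1, -3.9]
gripper_width: 0.0589
grip_force: 70.7
clock: 13.17
ee_pos: [0.6634, 0.1648, 0.0383]
ee_rot: [[-0.83, -0.558, -0.001], [-0.558, 0.83, -0.0], [0.001, 0.0, -1.0]]
wrist_force: [0.6, -0.7, -3.9]
gripper_width: 0.0587
grip_force: 70.7
```

View pics/w7.png

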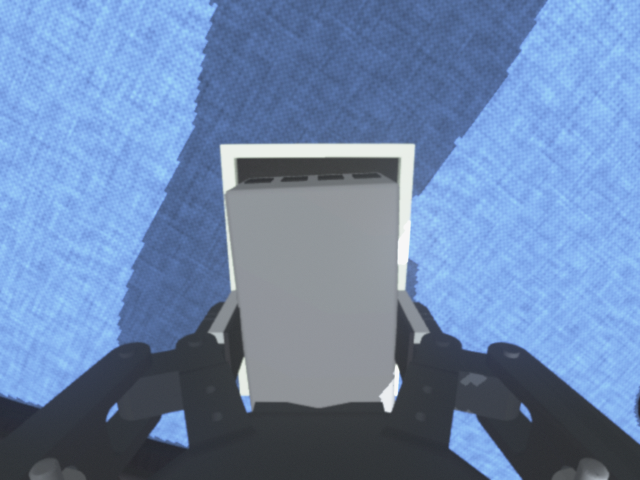

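The line unit (315,290) is over the cradle but turned about 2.5° anticlockwise in the grip: its far edge runs (228,188) to (395,180), while the rim is level at row 145. Correcting that, then lowering.

```bash
python3 -m handwheel '[{"claw":1,"dx":0,"dy":0,"dz":-0.1,"rx":0,"ry":0,"rz":-0.25},{"claw":1,"dx":0,"dy":0,"dz":-0.3,"rx":0,"ry":0,"rz":-0.5},{"claw":1,"dx":0,"dy":0,"dz":-0.5,"rx":0,"ry":0,"rz":-0.5},{"claw":1,"dx":0,"dy":0,"dz":-0.62,"rx":0,"ry":0,"rz":-0.5},{"claw":1,"dx":0,"dy":0,"dz":-0.7,"rx":0,"ry":0,"rz":-0.5},{"claw":1,"dx":0,"dy":0,"dz":-0.75,"rx":0,"ry":0,"rz":-0.5},{"claw":1,"dx":0,"dy":0,"dz":-0.75,"rx":0,"ry":0,"rz":-0.5}]'
```

```text
clock: 13.8
ee_pos: [0.6641, 0.1655, 0.0193]
ee_rot: [[-0.853, -0.522, -0.0], [-0.522, 0.853, -0.0], [0.0, -0.0, -1.0]]
wrist_force: [-0.0, -0.2, -3.5]
gripper_width: 0.0589
grip_force: 70.7
```

```bash
python3 -m handwheel '[{"claw":1,"dx":0,"dy":0,"dz":-0.03,"rx":0,"ry":0,"rz":0},{"claw":1,"dx":0,"dy":0,"dz":-0.06,"rx":0,"ry":0,"rz":0},{"claw":1,"dx":0,"dy":0,"dz":-0.06,"rx":0,"ry":0,"rz":0}]'
```

```text
clock: 14.05
ee_pos: [0.6642, 0.1656, 0.019]
ee_rot: [[-0.853, -0.522, 0.001], [-0.522, 0.853, -0.0], [-0.001, -0.001, -1.0]]
wrist_force: [-6.5, -0.3, 13.4]
gripper_width: 0.059
grip_force: 72.3
```

```bash
python3 -m handwheel '[{"claw":0.2,"dx":0,"dy":0,"dz":0,"rx":0,"ry":0,"rz":0},{"claw":0.1,"dx":0,"dy":0,"dz":0,"rx":0,"ry":0,"rz":0},{"claw":0,"dx":0,"dy":0,"dz":0,"rx":0,"ry":0,"rz":0},{"claw":0,"dx":0,"dy":0,"dz":0,"rx":0,"ry":0,"rz":0},{"claw":0,"dx":0,"dy":0,"dz":0,"rx":0,"ry":0,"rz":0},{"claw":0,"dx":0,"dy":0,"dz":0.8,"rx":0,"ry":0,"rz":0},{"claw":0,"dx":0,"dy":0,"dz":2,"rx":0,"ry":0,"rz":0},{"claw":0,"dx":0,"dy":0,"dz":3.5,"rx":0,"ry":0,"rz":0},{"claw":0,"dx":0,"dy":0,"dz":4.8,"rx":0,"ry":0,"rz":0},{"claw":0,"dx":0,"dy":0,"dz":5,"rx":0,"ry":0,"rz":0},{"claw":0,"dx":0,"dy":0,"dz":5,"rx":0,"ry":0,"rz":0}]'; python3 - <<'E'
from h import *
i=camera_info('wrist'); w=capture('wrist')
cv2.imwrite('pics/w8.png',w[:,:,::-1])
t=capture('top'); i=camera_info('top'); c=t[215:305,270:375,::-1]
cv2.imwrite('pics/t8.png',cv2.resize(c,None,fx=5,fy=5,interpolation=3))
g=(c.min(2)>150).astype(np.uint8); 
for k in cv2.findContours(g,0,cv2.CHAIN_APPROX_NONE)[0]:
    if cv2.contourArea(k)>200: print(rect(toworld(i,k.reshape(-1,2)+[270,215],.042)))
E
```

```text
clock: 14.97
ee_pos: [0.6654, 0.1657, 0.1452]
ee_rot: [[-0.853, -0.522, 0.004], [-0.522, 0.853, 0.001], [-0.004, -0.002, -1.0]]
wrist_force: [0.7, -0.4, -0.3]
gripper_width: 0.0854
grip_force: 0.0
[435.2 -10.  152.9  69.   12.8]
```

View pics/w8.png

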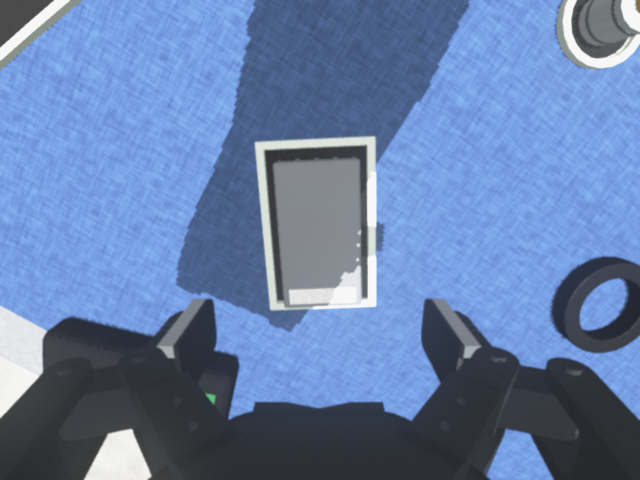

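The line unit (318,235) is inside the medium cradle. Checking that it is square, numerically.

```bash
python3 - <<'E'
from h import *
i=camera_info('wrist')
for P,z in(([[274,161],[359,157],[361,305],[285,307]],.044),([[256,143],[375,137],[376,306],[271,310]],.010)):
    W=toworld(i,P,z)*1000; d=np.roll(W,-1,0)-W
    print(W.mean(0).round(1),np.linalg.norm(d,axis=1).round(1),(np.degrees(np.arctan2(d[:,1],d[:,0]))%90).round(1))
w=cv2.cvtColor(cv2.imread('pics/w8.png'),cv2.COLOR_BGR2GRAY)
# left edge fits, row by row
def fit(rows,x0,x1,z,sgn):
    P=[]
    for r in rows:
        g=np.diff(cv2.GaussianBlur(w[r:r+1].astype(np.float32),(5,1),0)[0,x0:x1])*sgn; P.append([x0+.5+g.argmax(),r])
    W=toworld(i,P,z)*1000; v=cv2.fitLine(np.float32(W),cv2.DIST_HUBER,0,.01,.01).ravel(); return round(float(np.degrees(np.arctan2(v[1],v[0])))%90,2)
print('unit left',fit(range(175,290),268,292,.044,1),'cradle left',fit(range(155,295),250,275,.010,1),'cradle right',fit(range(150,225),366,385,.01,-1))
E
```

```text
[660.3 164.1] [ 57.2 109.2  57.6 108.2] [34.  34.  33.  33.8]
[663.1 165.8] [ 90.2 140.5  91.  139.8] [34.2 34.2 33.7 33.9]
unit left 33.96 cradle left 34.06 cradle right 34.88
```

The line unit is square to the cradle (34.0° against 34.1°) and within 3 mm of centre. On to the rectifier at (435,-10), yaw 12.6°.

```bash
python3 -m handwheel '[{"claw":0,"dx":-1,"dy":-0.8,"dz":0,"rx":0,"ry":0,"rz":-0.5},{"claw":0,"dx":-2.2,"dy":-1.7,"dz":-0.5,"rx":0,"ry":0,"rz":-1},{"claw":0,"dx":-3.5,"dy":-2.7,"dz":-1,"rx":0,"ry":0,"rz":-1.5},{"claw":0,"dx":-4.8,"dy":-3.7,"dz":-1.5,"rx":0,"ry":0,"rz":-2},{"claw":0,"dx":-6.1,"dy":-4.7,"dz":-2,"rx":0,"ry":0,"rz":-2.5},{"claw":0,"dx":-7.4,"dy":-5.7,"dz":-2,"rx":0,"ry":0,"rz":-3},{"claw":0,"dx":-8.5,"dy":-6.6,"dz":-2,"rx":0,"ry":0,"rz":-3.5},{"claw":0,"dx":-9.18,"dy":-7.02,"dz":-2,"rx":0,"ry":0,"rz":-3.8},{"claw":0,"dx":-9.18,"dy":-7.02,"dz":-2,"rx":0,"ry":0,"rz":-3.8},{"claw":0,"dx":-9.18,"dy":-7.02,"dz":-2,"rx":0,"ry":0,"rz":-3.8},{"claw":0,"dx":-9.18,"dy":-7.02,"dz":-2,"rx":0,"ry":0,"rz":-3.8}]'; python3 - <<'E'
from h import *
i2=camera_info('wrist'); w=capture('wrist')[:,:,::-1].copy()
def poly(x,y,w,h,a,z):
    a=np.radians(a); R=np.array([[np.cos(a),-np.sin(a)],[np.sin(a),np.cos(a)]])
    c=np.array([[w,h],[-w,h],[-w,-h],[w,-h]])/2@R.T+[x,y]; return np.c_[c,[z]*4]/1000
cv2.polylines(w,[topix(i2,poly(435.1,-10.1,150,66,12.5,42)).astype(np.int32)],True,(0,0,255),1)
cv2.imwrite('pics/w9.png',w)
E
```

```text
clock: 15.98
ee_pos: [0.4348, -0.0098, 0.0922]
ee_rot: [[-0.976, -0.216, -0.001], [-0.216, 0.976, 0.0], [0.001, 0.0, -1.0]]
wrist_force: [0.5, -0.1, -0.8]
gripper_width: 0.0854
grip_force: 0.0
```

View pics/w9.png

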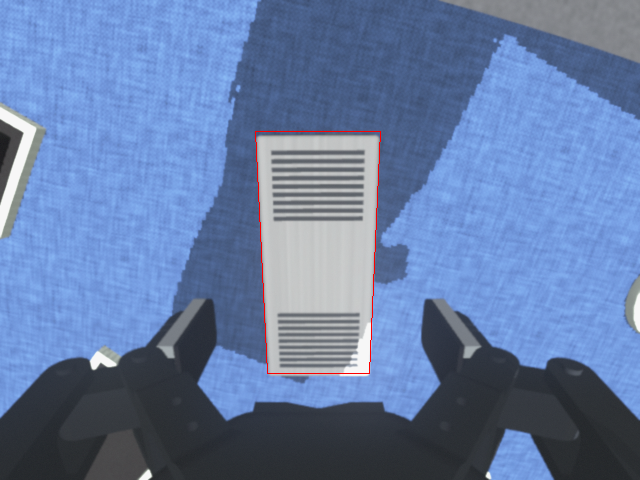

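The rectifier (318,253) matches the overlay and is aligned with the gripper. Grasping.

```bash
python3 -m handwheel '[{"claw":0,"dx":0,"dy":0,"dz":-0.7,"rx":0,"ry":0,"rz":0},{"claw":0,"dx":0,"dy":0,"dz":-1.5,"rx":0,"ry":0,"rz":0},{"claw":0,"dx":0,"dy":0,"dz":-2.3,"rx":0,"ry":0,"rz":0},{"claw":0,"dx":0,"dy":0,"dz":-2.9,"rx":0,"ry":0,"rz":0},{"claw":0,"dx":0,"dy":0,"dz":-3.1,"rx":0,"ry":0,"rz":0},{"claw":0,"dx":0,"dy":0,"dz":-3.1,"rx":0,"ry":0,"rz":0},{"claw":0.1,"dx":0,"dy":0,"dz":-3.1,"rx":0,"ry":0,"rz":0},{"claw":0.2,"dx":0,"dy":0,"dz":-3.1,"rx":0,"ry":0,"rz":0},{"claw":0.4,"dx":0,"dy":0,"dz":-3.1,"rx":0,"ry":0,"rz":0},{"claw":1,"dx":0,"dy":0,"dz":-3.1,"rx":0,"ry":0,"rz":0},{"claw":1,"dx":0,"dy":0,"dz":-3.1,"rx":0,"ry":0,"rz":0}]' 90
```

```text
clock: 16.95
ee_pos: [0.4354, -0.01, 0.0166]
ee_rot: [[-0.976, -0.216, 0.002], [-0.216, 0.976, -0.0], [-0.002, -0.001, -1.0]]
wrist_force: [-3.2, 1.8, 13.3]
gripper_width: 0.0647
grip_force: 97.5
```

```bash
python3 -m handwheel '[{"claw":1,"dx":0,"dy":0,"dz":0.3,"rx":0,"ry":0,"rz":0},{"claw":1,"dx":0,"dy":0,"dz":0.9,"rx":0,"ry":0,"rz":0},{"claw":1,"dx":0.2,"dy":-0.13,"dz":1.5,"rx":0,"ry":0,"rz":-0.2},{"claw":1,"dx":0.8,"dy":-0.5,"dz":1.8,"rx":0,"ry":0,"rz":-0.7},{"claw":1,"dx":1.7,"dy":-1.1,"dz":1.8,"rx":0,"ry":0,"rz":-1.6},{"claw":1,"dx":2.6,"dy":-1.7,"dz":1.8,"rx":0,"ry":0,"rz":-2.5},{"claw":1,"dx":3.6,"dy":-2.4,"dz":1.8,"rx":0,"ry":0,"rz":-3.4},{"claw":1,"dx":4.6,"dy":-3.1,"dz":1.8,"rx":0,"ry":0,"rz":-4.3},{"claw":1,"dx":5.6,"dy":-3.8,"dz":1.8,"rx":0,"ry":0,"rz":-5.2},{"claw":1,"dx":6.6,"dy":-4.4,"dz":1.8,"rx":0,"ry":0,"rz":-6.1},{"claw":1,"dx":7.5,"dy":-5,"dz":1.8,"rx":0,"ry":0,"rz":-7},{"claw":1,"dx":8.2,"dy":-5.5,"dz":1.6,"rx":0,"ry":0,"rz":-7.6}]' && python3 -m handwheel '[{"claw":1,"dx":0.4,"dy":-0.25,"dz":-0.2,"rx":0,"ry":0,"rz":-0.3},{"claw":1,"dx":0.5,"dy":-0.32,"dz":-0.4,"rx":0,"ry":0,"rz":-0.4},{"claw":1,"dx":0.5,"dy":-0.32,"dz":-0.6,"rx":0,"ry":0,"rz":-0.4},{"claw":1,"dx":0.5,"dy":-0.32,"dz":-0.7,"rx":0,"ry":0,"rz":-0.4},{"claw":1,"dx":0.5,"dy":-0.32,"dz":-0.7,"rx":0,"ry":0,"rz":-0.4},{"claw":1,"dx":0.5,"dy":-0.32,"dz":-0.7,"rx":0,"ry":0,"rz":-0.4}]'
python3 - <<'E'
from h import *
cv2.imwrite('pics/w10.png',capture('wrist')[:,:,::-1])
E
```

```text
clock: 17.95
ee_pos: [0.6414, -0.1487, 0.0563]
ee_rot: [[-0.9, 0.435, 0.001], [0.435, 0.9, -0.0], [-0.001, 0.0, -1.0]]
wrist_force: [0.3, -0.1, -7.0]
gripper_width: 0.0639
grip_force: 104.2
clock: 18.45
ee_pos: [0.6514, -0.1549, 0.038]
ee_rot: [[-0.887, 0.462, -0.001], [0.462, 0.887, 0.0], [0.001, -0.0, -1.0]]
wrist_force: [0.1, -0.5, -6.7]
gripper_width: 0.0641
grip_force: 104.0
```

View pics/w10.png

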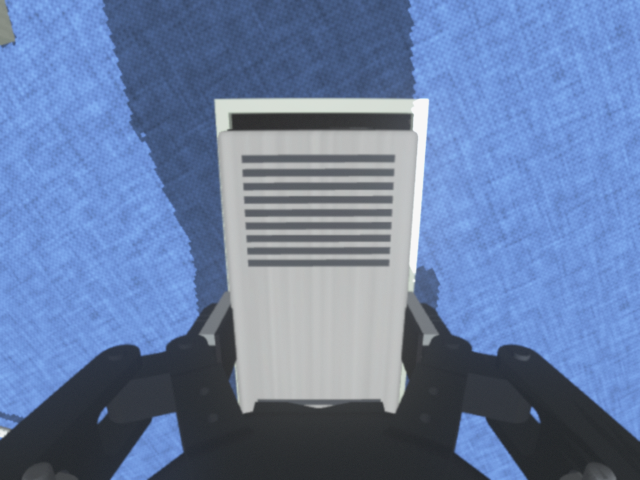

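The rectifier (318,260) is level with the long cradle's rim (row 100, columns 216–428) and centred. Lowering.

```bash
python3 -m handwheel '[{"claw":1,"dx":0.03,"dy":0,"dz":-0.2,"rx":0,"ry":0,"rz":0},{"claw":1,"dx":0.03,"dy":0,"dz":-0.4,"rx":0,"ry":0,"rz":0},{"claw":1,"dx":0.03,"dy":0,"dz":-0.55,"rx":0,"ry":0,"rz":0},{"claw":1,"dx":0.03,"dy":0,"dz":-0.63,"rx":0,"ry":0,"rz":0},{"claw":1,"dx":0.03,"dy":0,"dz":-0.68,"rx":0,"ry":0,"rz":0},{"claw":1,"dx":0.03,"dy":0,"dz":-0.71,"rx":0,"ry":0,"rz":0},{"claw":1,"dx":0.03,"dy":0,"dz":-0.71,"rx":0,"ry":0,"rz":0}]'
```

```text
clock: 19.08
ee_pos: [0.6526, -0.1554, 0.0207]
ee_rot: [[-0.887, 0.463, -0.0], [0.463, 0.887, -0.0], [-0.0, -0.0, -1.0]]
wrist_force: [-4.5, 2.0, 4.1]
gripper_width: 0.0643
grip_force: 105.3
```

Contact made (from -6.7 N to +4.1 N). One more small step, release, retreat, then a check.

```bash
python3 -m handwheel '[{"claw":1,"dx":0,"dy":0,"dz":-0.02,"rx":0,"ry":0,"rz":0},{"claw":0.15,"dx":0,"dy":0,"dz":-0.02,"rx":0,"ry":0,"rz":0},{"claw":0.1,"dx":0,"dy":0,"dz":-0.02,"rx":0,"ry":0,"rz":0},{"claw":0,"dx":0,"dy":0,"dz":-0.02,"rx":0,"ry":0,"rz":0},{"claw":0,"dx":0,"dy":0,"dz":-0.02,"rx":0,"ry":0,"rz":0},{"claw":0,"dx":0,"dy":0,"dz":-0.02,"rx":0,"ry":0,"rz":0},{"claw":0,"dx":0,"dy":0,"dz":0.8,"rx":0,"ry":0,"rz":0},{"claw":0,"dx":0,"dy":0,"dz":2,"rx":0,"ry":0,"rz":0},{"claw":0,"dx":0,"dy":0,"dz":3.5,"rx":0,"ry":0,"rz":0},{"claw":0,"dx":0,"dy":0,"dz":5,"rx":0,"ry":0,"rz":0},{"claw":0,"dx":0,"dy":0,"dz":6,"rx":0,"ry":0,"rz":0},{"claw":0,"dx":0,"dy":0,"dz":6,"rx":0,"ry":0,"rz":0}]'; python3 - <<'E'
from h import *
w=capture('wrist'); s=capture('scene'); print(w.shape)
a=np.hstack([cv2.resize(w,(400,300),interpolation=3),cv2.resize(s[100:400,150:550],(400,300))])
cv2.imwrite('pics/fin.png',a[:,:,::-1])
E
```

```text
clock: 20.08
ee_pos: [0.6549, -0.1562, 0.1759]
ee_rot: [[-0.887, 0.463, 0.008], [0.463, 0.887, -0.003], [-0.008, 0.001, -1.0]]
wrist_force: [0.2, -1.2, 0.5]
gripper_width: 0.0858
grip_force: 0.0
(480, 640, 3)
```

View pics/fin.png

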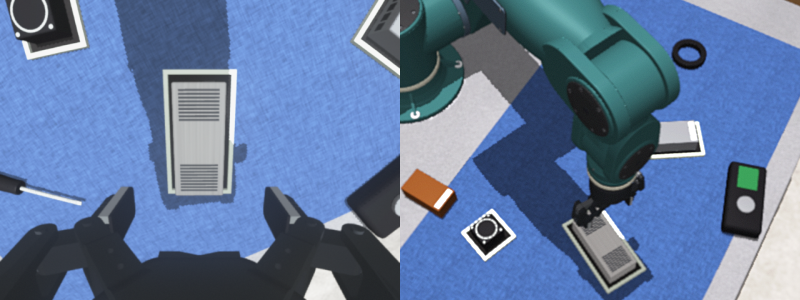

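```bash
python3 - <<'E'
from h import *
i=camera_info('wrist')
for P,z in(([[172,82],[225,82],[222,193],[177,193]],.046),([[163,70],[237,69],[232,194],[169,195]],.010)):
    W=toworld(i,np.array(P)*1.6+.3,z)*1000; d=np.roll(W,-1,0)-W
    print(W.mean(0).round(1),np.linalg.norm(d,axis=1).round(1),(np.degrees(np.arctan2(d[:,1],d[:,0]))%90).round(1))
E
python3 -m handwheel '[{"claw":0,"dx":0,"dy":0,"dz":0.3,"rx":0,"ry":0,"rz":0},{"claw":0,"dx":0,"dy":0,"dz":0.3,"rx":0,"ry":0,"rz":0},{"claw":0,"dx":0,"dy":0,"dz":0.3,"rx":0,"ry":0,"rz":0},{"claw":0,"dx":0,"dy":0,"dz":0.3,"rx":0,"ry":0,"rz":0}]'
```

```text
[ 649.6 -153.2] [ 62.1 143.5  60.8 143.4] [62.4 62.6 62.3 63.2]
[ 652.4 -152.7] [ 97.2 181.1  96.9 181.4] [63.1 62.6 63.3 62.7]
clock: 20.52
ee_pos: [0.6527, -0.1554, 0.1768]
ee_rot: [[-0.887, 0.463, -0.001], [0.463, 0.887, 0.0], [0.001, -0.0, -1.0]]
wrist_force: [-0.0, -0.0, 0.5]
gripper_width: 0.0855
grip_force: 0.0
```

The rectifier is within 3 mm of centre and square. Handing in.

```bash
python3 -c "from station import job; print(job.finish_job())"
```

```text
the job is handed in; nothing more can be done
None
```

All four units are released in their own cradles and the job is handed in at about 20.5 s; the screwdriver, tape roll and both look-alikes were left alone, and the hand-in gave no verdict.

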